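# Right the toppled brush pot on its drip board

### The arm

A 6-joint arm with a two-finger parallel gripper is mounted at the origin on the work surface. World frame = base frame: x ahead of the robot, y to its left, z up, the work surface at z = 0. Lengths are in mm, angles in rad, forces in N, time in s.
With the tool pointing down it reaches from about 275 to 1000 mm from the base axis. Payload 8.4 kg.
Tool frame: the origin (TCP) lies at the very end of the fingers, on their centre line; the grasp point (between the pads) lies 19 mm behind it; z points along the fingers, y is the line along which they close (so a half turn about z gives the same grasp; the last joint's range is limited). The gripper opens to 85 mm and grips with 20 to 120 N. Pads are 22 mm wide; open, the fingers measure 114 mm over their backs; the gripper's body (76 mm by 85 mm) begins 54 mm behind the grasp point. The pads swing forward as they close: fully open they stand 13 mm farther back than shut.
Start: joints at [1.148, 0.353, 1.633, -0, 1.155, -0.002], TCP at [255.306, 570.48, 231.281] pointing down, gripper open.
Joint ranges: [-2.63, 2.63], [-0.92, 2.1], [0.06, 2.66], [-1.3, 4.44], [0, 2.69], [-3.02, 3.02]. Speed limits (rad/s): [2.22, 2.22, 2.79, 3.14, 3.14, 3.14].

### API

Orientations are given as [roll, pitch, yaw] about the fixed x, y, z axes, in that order (R = Rz(yaw) Ry(pitch) Rx(roll)).
In Python, from rig import telemetry, imaging, r gives the robot as it stands. The module is installed in compiled form; this text tells all that it offers.
- The arm moves only by the tool step_arm, never from a script. Its argument "moves" is a list of rows, each a list of 3 entries, a list of its own where there are three numbers: the turn, a rotation vector about the tool's x, y, z scaled (see below), then the shift along the tool's x, y, z scaled (see below), then the opening, from -1 (shut) to 1 (fully open). A call has 1 to 8 rows; each row is the pose to reach, as a shift and turn from the pose commanded when the call began, along the tool's axes at that moment; what a row does not reach only later rows make up. The controller multiplies each number of a shift by 200 mm and each number of a turn by 45 degrees. A row lasts 1/10 s, in which the tool goes at most 50 mm and 8.59 degrees, less where a joint would pass 70% of its speed; a pose out of reach is approached as far as the arm can. A call with a number of a shift or a turn outside -1 to 1 is refused whole. A call with a gripper value outside its range is refused whole. The fingers move at their own pace and stop on an object; "squeeze" is the grip in N (left out, the last holds). Time passes only in rows, so rows that repeat a pose let the fingers close. It gives the time, the measured TCP pose, the force, the opening and the grip force at its end, in the units of the state.
- telemetry.sense(): the state, without advancing time (a new reading comes with each control period).
- imaging.grab_frame(name): name is "scene" or "top"; returns the picture (480x640x3 uint8, red, green, blue); there is no depth.
- imaging.calibration(name): a dict with "fx", "fy", "cx", "cy" (pixels), "cam_to_world" (4x4, takes a point from camera to world coordinates). Camera axes: x right, y up, looking along -z (the intrinsics and any distortion apply to the point x, -y, -z); pixel columns grow to the right and rows downward; lengths in mm; the calibration is good to about 2 mm. A picture is of the moment at which its call begins. calibration takes no time and is no camera call.
- r.sign_off(): hands the job in; it is judged then, once.
Trained networks look in the newest picture that a camera, given by its name, has taken for a name from the list of things; names that differ only in an ending like _2 or _b are one class to them, and where a whole thing is asked for, a point or a joint stands for the part that bears it (a point fixed in the world has none). Each returns a list of dicts, best first, with "conf" (0 to 1); they miss things now and then, are a little off and sometimes report something else, mostly with a low value. They report only what shows in the picture. A call takes as long as a camera call. They do not tell look-alikes from the thing itself.
- imaging.recognise(camera, name): "extent" ([left, top, width, height] in pixels, round what is visible of it).
- imaging.mark_of(camera, name): "xy" ([column, row] in pixels: a listed point, or the origin of a listed thing).
The state is a dict: "clock": time; "qpos": joint angles; "qvel": joint speeds; "joint_efforts": joint torques, N m; "eef_pos": TCP position; "tcp_rot": TCP orientation; "contact_force": force on the tool from outside, world axes, zero at the start; "wrist_torque": the same for the moment, N m; "opening": opening from 0.0 (shut) to 1.0 (fully open); "grasp_force": force on a finger pad.
Only numpy, scipy, OpenCV 4.12 (cv2) and the standard library are available. Lean on these libraries where they do the work, as an engineer would, in place of code of your own. Each camera call takes 0.05 s, during which the arm holds its last target. There are 200 camera calls.

### The job

The square terracotta brush pot has toppled over on its raised wooden drip board. Stand it up again on the board, mouth up, easing it down onto its foot rather than letting it drop over, and slide it along the board until its side sits flat against the wooden stop at the board's end, all of its foot on the board. Leave the other things on the table where they are.

Things in the scene. Friction and masses are not known exactly. Their poses are not given: they have to be found in the camera images.
- pot: open square pot of terracotta, 90 x 90 mm outside, 140 mm tall, walls and floor 7 mm thick, a cream line round it near the rim, 0.4 to 0.75 kg. Origin: centre of its underside; z points to the open mouth, x and y are square to its side walls. At the start it lies on a side wall on the board, z level and roughly along the board's -x (away from the stop), x up.
- pot_mouth (a point): centre of the pot's open mouth, in the plane of the rim, 140 mm from the underside on the pot's axis; axes as the pot's
- board: fixed wooden drip board, 332 mm long (x) by 140 mm wide (y): three lengthwise slats with 4 mm gaps, on two feet, flat top face 40 mm above the table. Origin: centre of its underside, on the table; z up. Across its +x end stands the stop, a wooden bar 16 mm thick over the full width, rising 35 mm above the top face; the stop's face towards the pot is at x = +150 mm. The -x end has no stop.
- jar: bystander: small lidded jar, 56 mm across, 75 mm tall, standing on the table beside the board; origin under its centre
- brush: bystander: wooden brush lying on the table; its origin is under its middle, x along it
- scrub: bystander: scrubbing block 110 x 50 x 35 mm lying on the table beside the board; origin under its centre
- mug: bystander: white mug, 80 mm across, 90 mm tall, on the table; origin under its centre
- sherd: bystander: flat piece of pottery, about 80 x 65 x 9 mm, on the table; origin under its centre
Things that resemble listed ones, but are neither listed nor needed, are in the scene too. Of the things that look like the pot, the smaller one is meant.

How it is judged:
By the outcome, as a careful person would: the job done as asked, in the order asked, and still so for the second after the job is handed in, with the robot touching nothing.
It also fails if it takes over 70 s, if anything falls off the work surface, if the arm or the gripper's body presses on something with over 40 N, if the wrist force passes 120 N, or if a joint passes its speed limit or range.

## Working session

There is one attempt and no reset: what is moved stays moved. The work goes in short steps, Python scripts to look and compute and a tool call to move; the robot and the scene stay as the last step left them, time stands still between calls to the robot, and variables do not carry over. Pictures are saved under pics/ and viewed, at most 12 in all, crops included, and the job is handed in when it is done.

Besides the shell and the picture viewer there is one more tool, called after ">>>" in YAML: its name, and indented under it one key for each argument. step_arm: Moves the arm, as the interface text tells. Its arguments: {"type":"object","properties":{"moves":{"type":"array"},"squeeze":{"type":"number"}},"required":["moves"]}

```bash
mkdir -p pics; python3 - <<'E'
from rig import telemetry, imaging, r
import cv2
for c in ("scene","top"):
    im=imaging.grab_frame(c); cv2.imwrite(f"pics/{c}0.png",im[:,:,::-1])
    k=imaging.calibration(c); print(c,k)
    for n in ("pot","board","pot_mouth","jar","scrub"):
        print(n,imaging.recognise(c,n)[:3],imaging.mark_of(c,n)[:3])
print(telemetry.sense())
E
```

```text
scene {'fx': 556.6366290944071, 'fy': 556.6366290944071, 'cx': 328.53529251058313, 'cy': 233.39028048116757, 'cam_to_world': array([[ 2.09929183e-01, -8.18918752e-01,  5.34136515e-01,
         1.12769960e+03],
       [ 9.77710162e-01,  1.77813492e-01, -1.11647662e-01,
        -1.18931981e+02],
       [-3.54631476e-03,  5.45668801e-01,  8.37993427e-01,
         1.09644077e+03],
       [ 0.00000000e+00,  0.00000000e+00,  0.00000000e+00,
         1.00000000e+00]])}
pot [{'extent': [215.5, 221.8, 76.6, 60.2], 'conf': 0.71}, {'extent': [375.2, 69.1, 76.3, 95.9], 'conf': 0.6}] [{'xy': [397.0, 138.1], 'conf': 0.79}, {'xy': [288.0, 255.0], 'conf': 0.61}]
board [{'extent': [212.5, 226.0, 156.2, 72.3], 'conf': 0.57}] [{'xy': [291.5, 269.1], 'conf': 0.92}]
pot_mouth [{'extent': [214.0, 218.3, 74.9, 65.8], 'conf': 0.92}, {'extent': [371.8, 65.5, 81.0, 96.4], 'conf': 0.58}] [{'xy': [222.1, 375.8], 'conf': 0.18}]
jar [] [{'xy': [320.6, 323.9], 'conf': 0.6}]
scrub [{'extent': [308.0, 196.7, 46.4, 31.5], 'conf': 0.79}] [{'xy': [331.7, 216.4], 'conf': 0.85}]
top {'fx': 435.6787008458812, 'fy': 435.67
[... 993 characters left out ...]
': 1.1, 'qpos': array([ 1.14760571e+00,  3.52978379e-01,  1.63336833e+00, -1.95712746e-05,
        1.15520956e+00, -2.41321034e-03]), 'qvel': array([-4.05629515e-04,  7.09538891e-05,  6.20404039e-04,  1.59952979e-03,
        1.06762262e-03, -1.41342910e-03]), 'joint_efforts': array([ 6.07808088e-04, -6.05194759e+01, -3.42438304e+01, -2.21484138e-04,
        1.61094853e-03, -8.23353503e-06]), 'eef_pos': array([255.31489061, 570.49395361, 231.30805579]), 'tcp_rot': array([3.14155631e+00, 1.79933977e-05, 2.72082315e+00]), 'contact_force': array([0.1490943 , 0.3290292 , 1.19575539]), 'wrist_torque': array([ 0.02338912, -0.03639056, -0.05745372]), 'grasp_force': 0.0, 'opening': 1.001621059160877}
```

View pics/scene0.png

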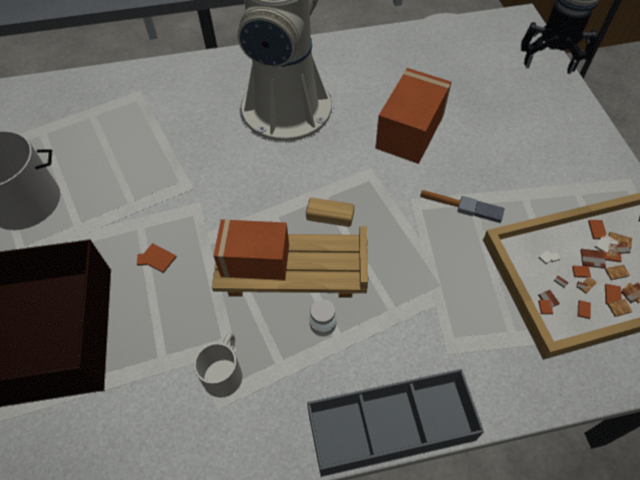

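View pics/top0.png

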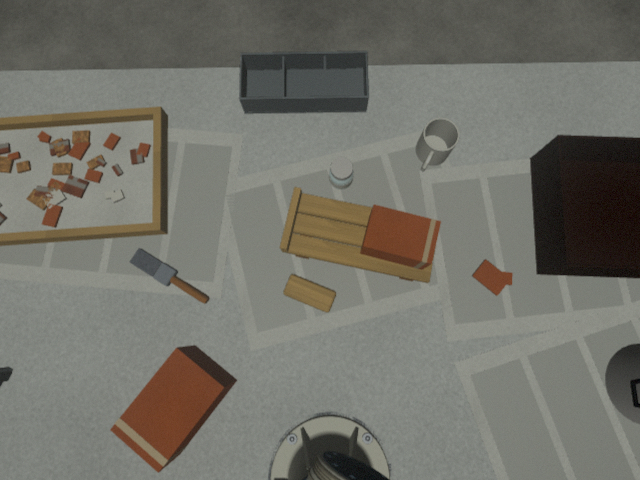

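The scene shows the pot lying on the board with its mouth at the board's free end, towards world -y. In the scene view it spans about (215-288, 220-280) and in the top view about (361-440, 205-268). The stop is at the left in the top view, (297,188)-(283,250). The larger look-alike is near the robot base. I'll zoom in for corners.

```bash
python3 - <<'E'
import cv2,numpy as np
a=cv2.imread("pics/top0.png")[170:300,265:455]; b=cv2.imread("pics/scene0.png")[205:310,200:385]
a=cv2.resize(a,None,fx=4,fy=4,interpolation=cv2.INTER_CUBIC); b=cv2.resize(b,None,fx=4,fy=4,interpolation=cv2.INTER_CUBIC)
cv2.imwrite("pics/ca.png",a);cv2.imwrite("pics/cb.png",b)
E
```

```text
(no output)
```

View pics/ca.png

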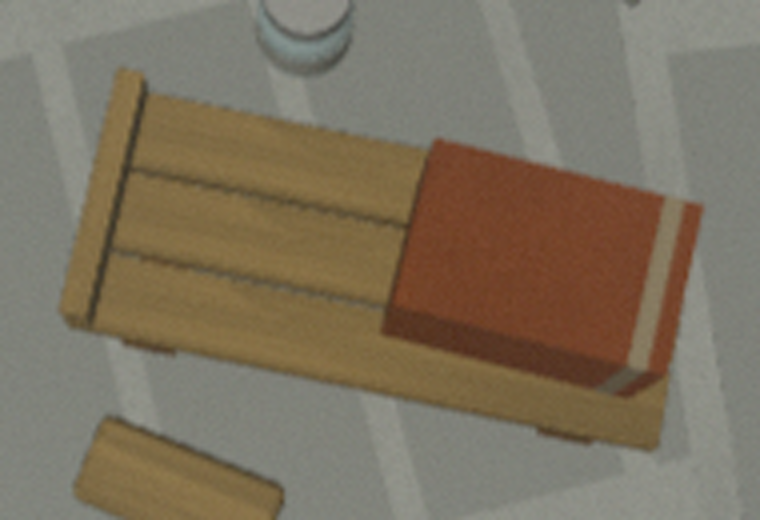

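View pics/cb.png

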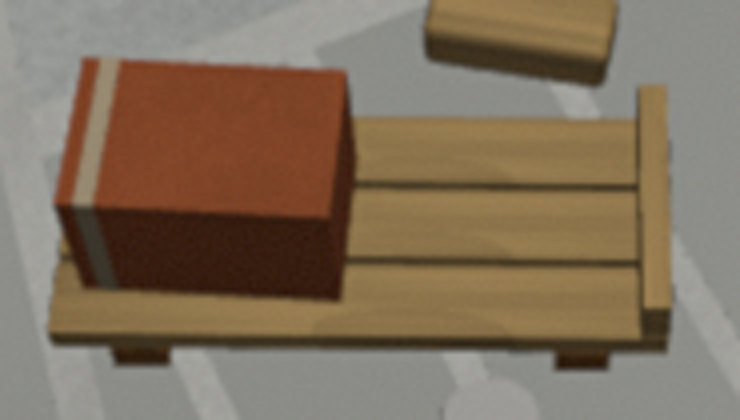

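Top view crop: pot top-face corners at (434,138), (703,206), (660,375), (387,308); stop corners at (118,68) and (62,315). Scene crop: pot top face at (85,58), (346,70), (332,218), (57,205); stop top at (640-670, 86-307). Next I'll fit the poses from these corners.

```bash
cat > h.py <<'E'
import numpy as np
from rig import telemetry, imaging, r
from scipy.optimize import least_squares
from scipy.spatial.transform import Rotation as R
K={c:imaging.calibration(c) for c in("scene","top")}
def proj(c,P):
    k=K[c];T=np.linalg.inv(k["cam_to_world"]);p=np.c_[P,np.ones(len(P))]@T.T
    return np.c_[k["cx"]+k["fx"]*p[:,0]/-p[:,2],k["cy"]-k["fy"]*p[:,1]/-p[:,2]]
def loc(p,L):
    c,s=np.cos(p[2]),np.sin(p[2]);L=np.array(L,float)
    return np.c_[p[0]+c*L[:,0]-s*L[:,1],p[1]+s*L[:,0]+c*L[:,1],L[:,2]]
def fit(obs,x0):
    # obs: list (cam, local xyz, pixel)
    def f(p):
        return np.concatenate([(proj(c,loc(p,[l]))[0]-u) for c,l,u in obs])
    s=least_squares(f,x0,loss="soft_l1",x_scale=[10,10,.1]);return s.x,f(s.x).reshape(-1,2)
E
python3 - <<'E'
from h import *
T=lambda a,b:np.array([265+a/4,170+b/4]); S=lambda a,b:np.array([200+a/4,205+b/4])
B=[("top",(166,-70,75),T(118,68)),("top",(150,-70,75),T(146,82)),("top",(166,70,75),T(62,315)),("top",(-166,70,40),T(661,438)),
("scene",(150,70,75),S(640,86)),("scene",(166,70,75),S(665,86)),("scene",(166,-70,75),S(670,307)),("scene",(150,-70,75),S(643,307)),("scene",(-166,-70,40),S(50,333)),("scene",(150,-70,40),S(640,338))]
b,e=fit(B,[310,-80,1.4]);print("board",b,np.degrees(b[2]));print(e.round(1))
# pot local: u along bottom->mouth negative: x=0 at underside, mouth at x=-140
P=[("top",(0,-45,130),T(434,138)),("top",(-140,-45,130),T(703,206)),("top",(-140,45,130),T(657,376)),("top",(0,45,130),T(387,308)),("top",(0,45,40),T(384,333)),("top",(-140,45,40),T(627,396)),
("scene",(-140,45,130),S(84,58)),("scene",(0,45,130),S(346,70)),("scene",(0,-45,130),S(332,218)),("scene",(-140,-45,130),S(57,205)),("scene",(0,-45,40),S(340,300)),("scene",(-140,-45,40),S(88,287))]
p,e=fit(P,[310,-80,1.4]);print("pot",p,np.degrees(p[2]));print(e.round(1))
d=p[:2]-b[:2];c,s=np.cos(b[2]),np.sin(b[2]);print("pot in board",d@[c,s],d@[-s,c],np.degrees(p[2]-b[2]))
for n in("jar","scrub","mug","sherd","brush"):
    print(n,imaging.mark_of("scene",n)[:1])
E
```

```text
board [506.49269707 -75.75641204   1.3565081 ] 77.72218909099877
[[-1.3 -1.1]
 [-1.2 -3.3]
 [-1.4 -1.5]
 [-0.9  0.7]
 [-1.8 -1.1]
 [-0.8 -1.1]
 [ 0.2 -0.3]
 [-0.7 -0.3]
 [-1.8  0.9]
 [-0.7 -0.2]]
pot [507.62160442 -82.51822177   1.30318785] 74.66716362282978
[[-1.3 -0.7]
 [-1.3 -0.9]
 [ 1.  -0.8]
 [-0.  -1.3]
 [-2.4  0. ]
 [-1.   0.2]
 [-0.7 -0.7]
 [-0.1 -0.8]
 [-1.  -0.9]
 [-1.2 -0.9]
 [ 0.1 -0.1]
 [-1.5  0. ]]
pot in board -6.367089236411645 -2.5409992621286244 -3.0550254681689957
jar [{'xy': [320.6, 323.9], 'conf': 0.6}]
scrub [{'xy': [331.7, 216.4], 'conf': 0.85}]
mug [{'xy': [223.8, 379.6], 'conf': 0.67}]
sherd [{'xy': [159.4, 260.6], 'conf': 0.68}]
brush [{'xy': [460.5, 208.3], 'conf': 0.63}]
```

```bash
python3 - <<'E'
import cv2,numpy as np
a=cv2.imread("pics/top0.png")[100:300,400:640]; b=cv2.imread("pics/scene0.png")[200:420,0:260]
a=cv2.resize(a,None,fx=1.6,fy=1.6); b=cv2.resize(b,None,fx=1.5,fy=1.5)
c=np.zeros((340,780,3),np.uint8); c[:320,:384]=a; c[:330,390:780]=b
c=cv2.convertScaleAbs(c,alpha=1.6,beta=20)
cv2.imwrite("pics/cc.png",c)
E
```

```text
(no output)
```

View pics/cc.png

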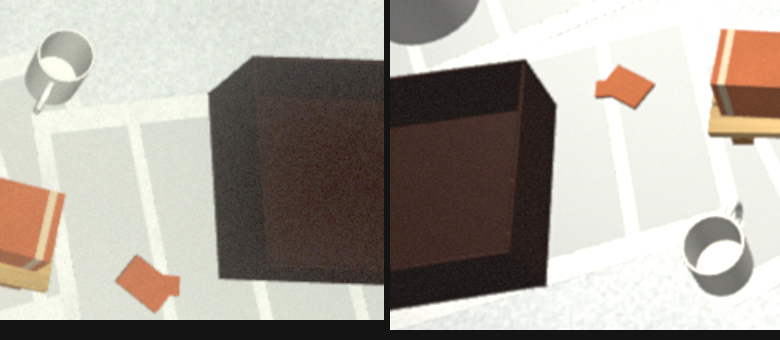

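```bash
cat >> h.py <<'E'
def ray(c,u,v,z):
    k=K[c];M=k["cam_to_world"];d=M[:3,:3]@np.array([(u-k["cx"])/k["fx"],-(v-k["cy"])/k["fy"],-1]);o=M[:3,3]
    return (o+d*(z-o[2])/d[2]).round(0)
E
python3 - <<'E'
from h import *
print("box bottom",ray("scene",111,269,0),ray("top",536,274,0),ray("scene",104,391,0),ray("top",530,158,0))
for z in(60,100,140,180): print(z,ray("scene",90,240,z),ray("top",557.5,136,z))
print("mug",ray("scene",223.8,379.6,0),ray("top",432,157,0),"sherd",ray("scene",159,260,0),"jar",ray("top",341,178,0),"scrub",ray("top",308,293,0))
E
```

```text
box bottom [ 418. -473.    0.] [ 418. -475.    0.] [ 700. -487.    0.] [ 698. -490.   -0.]
60 [ 372. -499.   60.] [ 726. -528.   60.]
100 [ 401. -485.  100.] [ 708. -506.  100.]
140 [ 431. -470.  140.] [ 689. -483.  140.]
180 [ 460. -455.  180.] [ 671. -460.  180.]
mug [ 727. -252.    0.] [ 703. -256.    0.] sherd [ 418. -366.    0.] jar [653. -36.   0.] scrub [381.  43.   0.]
```

>>> step_arm:
  moves:
    - [[0,0,0],[0,0,-0.75],1]
    - [[0,0,0],[0,0,-0.75],1]
    - [[0,0,0],[0,0,-0.75],1]
    - [[0,0,0],[-0.645,-0.9,-0.75],1]
    - [[0,0,0],[-0.645,-0.9,-0.75],1]
    - [[0,0,0],[-0.645,-0.9,-0.75],1]
    - [[0,0,0],[-0.645,-0.9,-0.75],1]
    - [[0,0,0],[-0.645,-0.9,-0.75],1]

```text
clock: 2.15
eef_pos: [299.6, 350.1, 381.5]
tcp_rot: [-3.141, 0.001, 2.72]
contact_force: [-1.3, -0.5, -0.6]
opening: 1.002
grasp_force: 0.0
```

>>> step_arm:
  moves:
    - [[0,0,0],[-0.645,-0.9,0],1]
    - [[0,0,0],[-0.645,-0.9,0],1]
    - [[0,0,0],[-0.645,-0.9,0],1]
    - [[0,0,0],[-0.645,-0.9,0],1]
    - [[0,0,0],[-0.645,-0.9,0],1]

```text
clock: 2.65
eef_pos: [343.7, 133.4, 381.6]
tcp_rot: [-3.141, 0.001, 2.719]
contact_force: [0.1, -0.7, -1.5]
opening: 0.999
grasp_force: 0.0
```

```bash
cat >> h.py <<'E'
def samp():
    import json
    s=telemetry.sense(); open("samp.txt","a").write(json.dumps([list(s["qpos"]),list(s["eef_pos"]),list(s["tcp_rot"])])+"\n")
    return s
E
python3 -c "
from h import *
s=samp();print(s['clock'],s['qpos'].round(3),s['eef_pos'].round(1),s['tcp_rot'].round(3))"
```

```text
2.65 [ 3.670e-01 -2.000e-01  1.910e+00 -1.000e-03  1.431e+00 -7.810e-01] [343.7 133.4 381.6] [-3.141e+00  1.000e-03  2.719e+00]
```

>>> step_arm:
  moves:
    - [[0,0,0],[-0.645,-0.9,0],1]
    - [[0,0,0],[-0.645,-0.9,0],1]
    - [[0,0,0],[-0.645,-0.9,0],1]
    - [[0,0,0],[-0.645,-0.9,0],1]
    - [[0,0,0],[-0.645,-0.9,0],1]

```text
clock: 3.15
eef_pos: [388.1, -84.0, 381.5]
tcp_rot: [-3.141, 0.001, 2.718]
contact_force: [1.1, 0.8, -0.3]
opening: 1.002
grasp_force: 0.0
```

>>> step_arm:
  moves:
    - [[0,0,0],[-0.645,-0.9,0],1]
    - [[0,0,0],[-0.645,-0.9,0],1]
    - [[0,0,0],[-0.645,-0.9,0],1]
    - [[0,0,0],[-0.645,-0.9,0],1]
    - [[0,0,0],[-0.645,-0.9,0],1]
    - [[-0.3,0,0],[-0.645,-0.9,0],1]
    - [[-0.3,0,0],[-0.645,-0.9,0],1]
    - [[-0.3,0,0],[-0.645,-0.9,0],1]

```text
clock: 3.95
eef_pos: [431.4, -298.6, 380.6]
tcp_rot: [2.904, -0.002, 2.718]
contact_force: [-0.9, -0.4, 1.1]
opening: 0.997
grasp_force: 0.0
```

```bash
python3 -c "
from h import *
import json
s=samp();print(s['clock'],s['qpos'].round(3),s['eef_pos'].round(1),s['tcp_rot'].round(3))
open('samp.txt','a').write(json.dumps([[1.14760571e+00,3.52978379e-01,1.63336833e+00,-1.95712746e-05,1.15520956e+00,-2.41321034e-03],[255.315,570.494,231.308],[3.14155631e+00,1.79933977e-05,2.72082315e+00]])+'\n')
D=[json.loads(l) for l in open('samp.txt')]
def rot(q,s4): return R.from_euler('ZYZYZ',[q[0],q[1]+q[2],s4*q[3],q[4],q[5]+np.pi/2])
for q,p,e in D:
    for s4 in(1,-1): print(s4,(rot(q,s4).inv()*R.from_euler('xyz',e)).magnitude().round(4),end=' ')
"
```

```text
3.95 [-0.754  0.122  1.625  0.225  1.477 -1.931] [ 431.4 -298.6  380.6] [ 2.904e+00 -2.000e-03  2.718e+00]Traceback (most recent call last):
  File "<string>", line 9, in <module>
    for s4 in(1,-1): print(s4,(rot(q,s4).inv()*R.from_euler('xyz',e)).magnitude().round(4),end=' ')
                               ~~~^^^^^^
  File "<string>", line 7, in rot
    def rot(q,s4): return R.from_euler('ZYZYZ',[q[0],q[1]+q[2],s4*q[3],q[4],q[5]+np.pi/2])
                          ~~~~~~~~~~~~^^^^^^^^^^^^^^^^^^^^^^^^^^^^^^^^^^^^^^^^^^^^^^^^^^^^
  File "scipy/spatial/transform/_rotation.pyx", line 1413, in scipy.spatial.transform._rotation.Rotation.from_euler
ValueError: Expected axis specification to be a non-empty string of upto 3 characters, got ZYZYZ
```

```bash
cat >> h.py <<'E'
import json
ez=np.array([0,0,1.])
def fk(q,g):
    a1,d1,L2,L3,e,Lt=g
    A=R.from_euler('Z',q[0]);B=A*R.from_euler('Y',q[1]);C=B*R.from_euler('Y',q[2]);W=C*R.from_euler('ZYZ',[q[3],q[4],q[5]+np.pi/2])
    return A.apply([a1,0,d1])+B.apply([0,0,L2])+C.apply([e,0,L3])+W.apply([0,0,Lt]),W
def fitlinks():
    D=[json.loads(l) for l in open('samp.txt')]
    g0=np.array([0,300,450,450,0,250.])
    f=lambda g:np.concatenate([(fk(q,g)[0]-p) for q,p,_ in D]+[(g-g0)*1e-3*np.array([10,1,1,1,10,1])])
    s=least_squares(f,g0);return s.x,f(s.x)[:-6],[(fk(q,s.x)[1].inv()*R.from_euler('xyz',e)).magnitude() for q,p,e in D]
LO=np.array([-2.63,-.92,.06,-1.3,0,-3.02]);HI=np.array([2.63,2.1,2.66,4.44,2.69,3.02])
def ik(p,Rt,g,q0):
    f=lambda q:(lambda P,W:np.concatenate([(P-p)/100,(W.inv()*Rt).as_rotvec()]))(*fk(q,g))
    s=least_squares(f,np.clip(q0,LO+.01,HI-.01),bounds=(LO,HI));return s.x,np.abs(s.fun).max()
E
python3 -c "
from h import *
g,e,w=fitlinks();print(g.round(1),e.round(1),np.round(w,3))
q=telemetry.sense()['qpos']
u=np.array([.264,.964,0]);u/=np.linalg.norm(u)
rim=np.array([471-0,-217.5,126.5])
for t in(35,20,10,0):
    t=np.radians(t); z=u*np.cos(t)-ez*np.sin(t);x=np.array([-u[1],u[0],0]);y=np.cross(z,x);Rt=R.from_matrix(np.c_[x,y,z])
    q,err=ik(rim+z*25,Rt,g,q);print(q.round(2),err.round(4))
    a1,d1,L2,L3,e,Lt=g; print('wrist',rim+z*25-z*Lt)
"
```

```text
[4.000e-01 3.022e+02 5.699e+02 4.947e+02 6.200e+01 3.493e+02] [ 0.6 -1.4 -0.1 -0.1  0.   0.1  1.4 -0.6 -0. ] [0. 0. 0.]
[-0.87  0.69  1.78  0.75  1.4  -2.6 ] 0.0
wrist [ 400.84067791 -473.68782764  312.48985006]
[-0.92  0.84  1.72  0.84  1.6  -2.69] 0.0
wrist [ 390.51653211 -511.38660243  237.40461731]
[-0.94  0.93  1.68  0.9   1.73 -2.73] 0.0
wrist [ 386.6524789  -525.49625131  182.8077499 ]
[-0.94  1.03  1.65  0.95  1.86 -2.77] 0.0
wrist [ 385.35128242 -530.24758994  126.5       ]
```

```bash
python3 -c "
from h import *
g=fitlinks()[0]
print('kettle',ray('scene',60,190,0),ray('scene',30,228,0),ray('top',607,385,0),ray('top',607,385,100))
q00=telemetry.sense()['qpos']
c,s=np.cos(1.303),np.sin(1.303);u=np.array([c,s,0]);v=np.array([-s,c,0])
rim=np.array([471,-217.5,126.5])
yb=1.3565;ub=np.array([np.cos(yb),np.sin(yb),0]);vb=np.array([-ub[1],ub[0],0])
for off in(-20,-30,-40):
  for fl in(1,-1):
    a=1.303+np.radians(off);z=np.array([np.cos(a),np.sin(a),0]);y=fl*ez;x=np.cross(y,z);Rg=R.from_matrix(np.c_[x,y,z])
    q=q00.copy(); q[5]+= 0 if fl==1 else np.pi
    q1,e1=ik(rim+z*25,Rg,g,q)
    print(off,fl,'grasp',q1.round(2),e1.round(3),'wrist',(rim+z*25-z*g[5]).round(0))
    for k in(15,30,45,60,75,90):
      rr=R.from_rotvec(v*np.radians(k));Rk=rr*Rg
      # pot underside centre moves; tcp relative
      rel=(rim+z*25)-np.array([508,-82.5,85]); ctr=np.array([508,-82.5,85])+ (ub*60*k/90)+ez*(20-25*k/90+40*np.sin(np.radians(2*k)))
      q1,e1=ik(ctr+rr.apply(rel),Rk,g,q1)
      if k%30==0: print('   ',k,q1.round(2),e1.round(3))
"
```

```text
kettle [ 162. -597.    0.] [ 264. -661.    0.] [ 176. -602.    0.] [ 189. -541.  100.]
-20 1 grasp [-1.04  0.98  1.86  1.16  1.69 -2.87] 0.0 wrist [ 283. -482.  126.]
    30 [-0.89  0.43  2.05  1.09  1.32 -2.67] 0.0
    60 [-0.49  0.08  2.12  0.8   0.85 -2.22] 0.0
    90 [ 0.11  0.12  2.09 -0.22  0.62 -1.04] 0.0
-20 -1 grasp [-1.04  0.98  1.86  1.16  1.69  0.27] 0.0 wrist [ 283. -482.  126.]
    30 [-0.89  0.43  2.05  1.09  1.32  0.47] 0.0
    60 [-0.49  0.08  2.12  0.8   0.85  0.92] 0.0
    90 [ 0.11  0.12  2.09 -0.22  0.62  2.1 ] 0.0
-30 1 grasp [-1.08  0.97  1.98  1.29  1.63 -2.95] 0.0 wrist [ 240. -445.  126.]
    30 [-0.92  0.4   2.17  1.26  1.23 -2.81] 0.0
    60 [-0.49  0.03  2.24  1.02  0.68 -2.42] 0.0
    90 [ 0.16  0.08  2.2  -0.52  0.43 -0.72] 0.0
-30 -1 grasp [-1.08  0.97  1.98  1.29  1.63  0.19] 0.0 wrist [ 240. -445.  126.]
    30 [-0.92  0.4   2.17  1.26  1.23  0.33] 0.0
    60 [-0.49  0.03  2.24  1.02  0.68  0.73] 0.0
    90 [ 0.16  0.08  2.2  -0.52  0.43  2.42] 0.0
-40 1 grasp [-1.1   0.96  2.08  1.42  1.58 -3.02] 0.021 wrist [ 204. -402.  126.]
    30 [-0.94  0.39  2.28  1.47  1.18 -2.98] 0.0
    60 [-0.48 -0.    2.35  1.41  0.54 -2.77] 0.0
    90 [ 0.21  0.08  2.31 -1.21  0.32  0.  ] 0.0
-40 -1 grasp [-1.1   0.97  2.09  1.44  1.58  0.08] 0.0 wrist [ 204. -402.  126.]
    30 [-0.94  0.39  2.28  1.47  1.18  0.16] 0.0
    60 [-0.48 -0.    2.35  1.41  0.54  0.38] 0.0
    90 [ 0.2   0.07  2.3  -1.1   0.32  3.02] 0.02
```

```bash
cat >> h.py <<'E'
AZ=0.989; RIM=np.array([471,-217.5,126.5])
def tool(t,az=AZ):
    t=np.radians(t);z=np.array([np.cos(az)*np.cos(t),np.sin(az)*np.cos(t),-np.sin(t)]);x=np.array([-np.sin(az),np.cos(az),0]);return R.from_matrix(np.c_[x,np.cross(z,x),z])
def go(pts,p=None,Rc=None):
    s=telemetry.sense()
    p=s["eef_pos"] if p is None else p; Rc=R.from_euler('xyz',s["tcp_rot"]) if Rc is None else Rc
    for P,Rt in pts:
        w=(Rc.inv()*Rt).as_rotvec();d=Rc.inv().apply(P-p)
        print("turn",(np.degrees(w)/45).round(3).tolist(),"shift",(d/200).round(3).tolist(),"rows",round(max(np.degrees(np.linalg.norm(w))/8.59,np.linalg.norm(d)/50),1))
E
python3 -c "
from h import *
g=fitlinks()[0];q=telemetry.sense()['qpos'];
def Pt(t,d): T=tool(t);return RIM+T.apply(ez)*d,T
A=Pt(35,-90);B=Pt(35,15);C=Pt(17,25);D=Pt(0,32)
M=(A[0]*.5+.5*telemetry.sense()['eef_pos']+np.array([0,0,30]),tool(50))
for X in(M,A,B,C,D): q,e=ik(*X,g,q);print(X[0].round(0),q.round(2),e.round(4),(X[0]-X[1].apply(ez)*g[5]).round(0))
go([M]);go([A],*M);go([B],*A);go([C,D],*B)
"
```

```text
[ 431. -289.  309.] [-1.    0.27  1.76  0.63  1.46 -2.17] 0.0 [ 308. -476.  577.]
[ 430. -279.  178.] [-1.09  0.55  1.85  0.81  1.41 -2.5 ] 0.0 [ 273. -518.  378.]
[ 478. -207.  118.] [-0.95  0.62  1.94  0.94  1.24 -2.57] 0.0 [ 321. -446.  318.]
[ 484. -198.  119.] [-1.01  0.81  1.9   1.07  1.47 -2.75] 0.0 [ 301. -477.  221.]
[ 489. -191.  126.] [-1.02  0.99  1.85  1.15  1.7  -2.86] 0.0 [ 297. -483.  126.]
turn [-0.585, -0.093, 0.18] shift [0.021, -0.042, 0.356] rows 3.2
turn [-0.333, 0.0, -0.0] shift [0.029, -0.392, 0.528] rows 2.6
turn [0.0, 0.0, 0.0] shift [0.0, -0.0, 0.525] rows 2.1
turn [-0.4, 0.0, 0.0] shift [0.0, 0.039, 0.044] rows 2.1
turn [-0.778, -0.0, 0.0] shift [0.0, 0.092, 0.056] rows 4.1
```

>>> step_arm:
  moves:
    - [[-0.585,-0.093,0.18],[0.021,-0.042,0.356],1]
    - [[-0.585,-0.093,0.18],[0.021,-0.042,0.356],1]
    - [[-0.585,-0.093,0.18],[0.021,-0.042,0.356],1]
    - [[-0.585,-0.093,0.18],[0.021,-0.042,0.356],1]
    - [[-0.585,-0.093,0.18],[0.021,-0.042,0.356],1]

```text
clock: 4.45
eef_pos: [431.3, -288.0, 309.4]
tcp_rot: [2.448, -0.001, 2.563]
contact_force: [-1.0, 0.0, 0.2]
opening: 0.998
grasp_force: 0.0
```

>>> step_arm:
  moves:
    - [[-0.333,0,0],[0.029,-0.392,0.528],1]
    - [[-0.333,0,0],[0.029,-0.392,0.528],1]
    - [[-0.333,0,0],[0.029,-0.392,0.528],1]
    - [[-0.333,0,0],[0.029,-0.392,0.528],1]
    - [[-0.333,0,0],[0.029,-0.392,0.528],1]

```text
clock: 4.95
eef_pos: [432.3, -278.5, 180.2]
tcp_rot: [2.186, 0.003, 2.566]
contact_force: [0.0, -0.5, 0.9]
opening: 0.996
grasp_force: 0.0
```

```bash
python3 -c "
from h import *
import cv2
s=samp();print(s['clock'],s['qpos'].round(3),s['contact_force'].round(1))
g,e,w=fitlinks();print(g.round(1),np.abs(e).max(),np.max(w))
a=imaging.grab_frame('top')[150:350,250:550,::-1];b=imaging.grab_frame('scene')[100:400,100:450,::-1]
c=np.zeros((300,800,3),np.uint8);c[:300,:450]=cv2.resize(a,(450,300));c[:,450:]=b;cv2.imwrite('pics/m1.png',cv2.convertScaleAbs(c,alpha=1.4))
def Pt(t,d): T=tool(t);return RIM+T.apply(ez)*d,T
A=Pt(35,-90);B=Pt(35,15);C=Pt(17,25);D=Pt(0,32)
go([A,B]);go([C,D],*B)
"
```

```text
4.95 [-1.074  0.54   1.857  0.814  1.409 -2.497] [ 0.  -0.5  0.9]
[ -0.9 294.8 567.2 494.7  55.9 345. ] 1.4707148300149697 3.158914707039461e-09
turn [-0.007, -0.001, 0.01] shift [0.009, -0.016, 0.006] rows 0.1
turn [-0.007, -0.001, 0.01] shift [0.009, -0.013, 0.531] rows 2.1
turn [-0.4, 0.0, 0.0] shift [0.0, 0.039, 0.044] rows 2.1
turn [-0.778, -0.0, 0.0] shift [0.0, 0.092, 0.056] rows 4.1
```

View pics/m1.png

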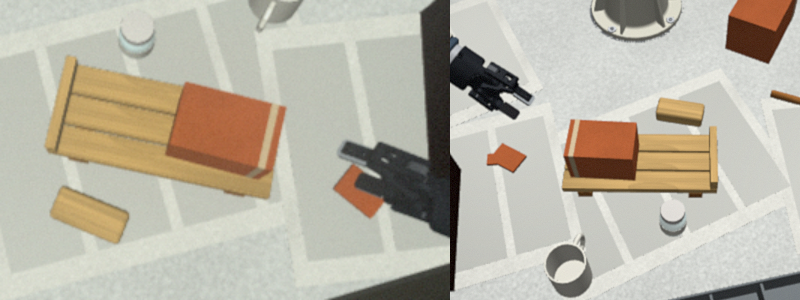

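The gripper sits off the mouth, pointing along the pot, with its tips near (345,150) in the top panel and (525,100) in the scene panel. Nothing has been disturbed, so I'll advance and swing level.

>>> step_arm:
  moves:
    - [[0,0,0.01],[0.009,-0.013,0.26],1]
    - [[0,0,0.01],[0.009,-0.013,0.4],1]
    - [[0,0,0.01],[0.009,-0.013,0.53],1]
    - [[0,0,0.01],[0.009,-0.013,0.53],1]
    - [[0,0,0.01],[0.009,-0.013,0.53],1]

```text
clock: 5.55
eef_pos: [477.4, -206.9, 117.6]
tcp_rot: [2.185, -0.001, 2.56]
contact_force: [-0.3, -0.3, 0.4]
opening: 0.998
grasp_force: 0.0
```

```bash
python3 -c "
from h import *
import cv2
s=samp();print(s['clock'],s['qpos'].round(3),s['eef_pos'].round(1),s['contact_force'].round(1))
a=imaging.grab_frame('top')[190:310,330:510,::-1];b=imaging.grab_frame('scene')[170:290,160:320,::-1]
c=np.zeros((300,800,3),np.uint8);c[:,:400]=cv2.resize(a,(450,300))[:,:400];c[:,400:]=cv2.resize(b,(400,300));cv2.imwrite('pics/m2.png',cv2.convertScaleAbs(c,alpha=1.5))
def Pt(t,d): T=tool(t);return RIM+T.apply(ez)*d,T
go([Pt(26,20),Pt(17,25),Pt(8,29),Pt(0,32)])
"
```

```text
5.55 [-0.94   0.608  1.952  0.941  1.241 -2.565] [ 477.4 -206.9  117.6] [-0.3 -0.3  0.4]
turn [-0.205, 0.0, -0.002] shift [-0.001, 0.021, 0.026] rows 1.1
turn [-0.405, 0.001, -0.002] shift [-0.001, 0.044, 0.046] rows 2.1
turn [-0.605, 0.001, -0.002] shift [-0.001, 0.071, 0.056] rows 3.2
turn [-0.782, 0.001, -0.002] shift [-0.001, 0.097, 0.058] rows 4.1
```

View pics/m2.png

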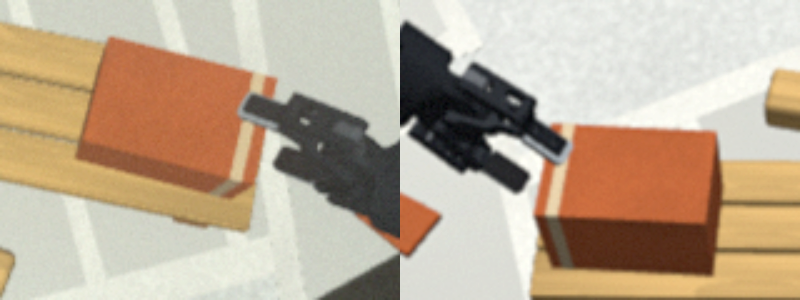

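The outer finger tip is over the top wall just past the cream line, at (265,110) in the top panel and (550,145) in the scene panel. The inner finger is just outside the mouth, well below the rim. I'll swing level and then close.

>>> step_arm:
  moves:
    - [[-0.18,0,0],[0,0.021,0.026],1]
    - [[-0.36,0,0],[0,0.044,0.046],1]
    - [[-0.54,0,0],[0,0.065,0.054],1]
    - [[-0.7,0,0],[0,0.085,0.058],1]
    - [[-0.78,0,0],[0,0.097,0.058],1]
    - [[-0.78,0,0],[0,0.097,0.058],1]

```text
clock: 6.25
eef_pos: [487.5, -190.2, 123.9]
tcp_rot: [1.57, -0.006, 2.558]
contact_force: [0.4, 0.8, -0.4]
opening: 0.999
grasp_force: 0.0
```

>>> step_arm:
  moves:
    - [[0,0,0],[0,0,0],0.2]
    - [[0,0,0],[0,0,0],-0.2]
    - [[0,0,0],[0,0,0],-0.5]
    - [[0,0,0],[0,0,0],-0.6]
  squeeze: 25

```text
clock: 6.65
eef_pos: [488.0, -189.5, 125.6]
tcp_rot: [1.573, -0.003, 2.559]
contact_force: [-0.4, 1.0, -0.6]
opening: 0.328
grasp_force: 0.0
```

>>> step_arm:
  moves:
    - [[0,0,0],[0,0,0],-0.7]
    - [[0,0,0],[0,0,0],-0.85]
    - [[0,0,0],[0,0,0],-1]
    - [[0,0,0],[0,0,0],-1]
    - [[0,0,0],[0,0,0],-1]

```text
clock: 7.15
eef_pos: [487.9, -189.3, 126.6]
tcp_rot: [1.568, -0.003, 2.559]
contact_force: [-0.4, 0.1, 9.7]
opening: 0.077
grasp_force: 25.9
```

```bash
python3 -c "
from h import *
s=samp();print(s['clock'],s['qpos'].round(3),s['eef_pos'].round(1),s['tcp_rot'].round(3),s['contact_force'].round(1),s['opening'],s['grasp_force'])"
```

```text
7.15 [-1.012  0.971  1.865  1.16   1.699 -2.859] [ 487.9 -189.3  126.6] [ 1.568 -0.003  2.559] [-0.4  0.1  9.7] 0.07669410873922064 25.945259928703308
```

>>> step_arm:
  moves:
    - [[0,0,0],[0,0,0],-1]
    - [[0,0,0],[0,0,0],-1]
    - [[0,0,0],[0,0.025,0],-1]
    - [[0,0,0],[0,0.05,0],-1]
    - [[0,0,0],[0,0.075,0],-1]
    - [[0,0,0],[0,0.075,0],-1]
  squeeze: 90

```text
clock: 7.75
eef_pos: [488.0, -189.3, 140.1]
tcp_rot: [1.572, -0.004, 2.559]
contact_force: [0.1, 0.7, -5.6]
opening: 0.067
grasp_force: 88.1
```

```bash
cat >> h.py <<'E'
YB=1.3565;BO=np.array([506.5,-75.8,0]);UB=np.array([np.cos(YB),np.sin(YB),0]);VB=np.array([-UB[1],UB[0],0])
E
python3 -c "
from h import *
import cv2
s=samp();print(s['clock'],s['qpos'].round(3),s['contact_force'].round(1),s['wrist_torque'].round(2),s['opening'],s['grasp_force'])
b=imaging.grab_frame('scene')[170:290,160:320,::-1];a=imaging.grab_frame('top')[190:310,330:490,::-1]
cv2.imwrite('pics/m3.png',cv2.convertScaleAbs(np.hstack([cv2.resize(a,(400,300)),cv2.resize(b,(400,300))]),alpha=1.5))
g=fitlinks()[0];q=s['qpos'];p0=s['eef_pos'];R0=R.from_euler('xyz',s['tcp_rot'])
yp=1.303;u=np.array([np.cos(yp),np.sin(yp),0]);v=np.array([-u[1],u[0],0])
c0=np.array([508,-82.5,0])-70*u;c0[2]=100
rel=p0-c0;Xs=(c0-BO)@UB;Ys=(c0-BO)@VB;print('X,Y',Xs,Ys)
def pose(k):
    f=k/90;K_=np.radians(k)
    C=BO+UB*(Xs+(75-Xs)*f)+VB*(Ys*(1-f));C[2]=40+15+45*np.cos(K_)+70*np.sin(K_)
    rr=R.from_euler('z',f*(YB-yp))*R.from_rotvec(v*K_);return C+rr.apply(rel),rr*R0
prev=None
for k0 in(0,30,60):
    P0,Rk0=pose(k0)
    print('call from',k0)
    ks=np.arange(k0+4.2857,k0+30.1,4.2857)
    for k in ks: go([pose(k)],P0,Rk0); q,e=ik(*pose(k),g,q)
    print(q.round(2),e.round(4))
"
```

```text
7.75 [-1.012  0.943  1.874  1.162  1.702 -2.841] [ 0.1  0.7 -5.6] [-1.62  0.88 -0.01] 0.06690565855388957 88.10205459594727
X,Y -76.12760135784067 0.852702962877105
call from 0
turn [0.091, 0.003, -0.03] shift [0.017, 0.039, 0.049] rows 0.5
turn [0.181, 0.006, -0.06] shift [0.035, 0.076, 0.098] rows 1.0
turn [0.271, 0.008, -0.09] shift [0.053, 0.11, 0.148] rows 1.5
turn [0.362, 0.011, -0.12] shift [0.072, 0.141, 0.2] rows 2.0
turn [0.452, 0.014, -0.151] shift [0.09, 0.168, 0.251] rows 2.5
turn [0.542, 0.017, -0.181] shift [0.109, 0.193, 0.303] rows 3.0
turn [0.632, 0.019, -0.212] shift [0.129, 0.214, 0.356] rows 3.5
[-0.83  0.5   2.07  1.11  1.27 -2.72] 0.0
call from 30
turn [0.09, 0.002, -0.031] shift [0.014, 0.043, 0.038] rows 0.5
turn [0.18, 0.005, -0.063] shift [0.028, 0.083, 0.078] rows 1.0
turn [0.27, 0.007, -0.094] shift [0.043, 0.12, 0.119] rows 1.5
turn [0.36, 0.009, -0.126] shift [0.058, 0.154, 0.163] rows 2.0
turn [0.449, 0.01, -0.158] shift [0.075, 0.184, 0.208] rows 2.5
turn [0.539, 0.012, -0.19] shift [0.092, 0.211, 0.255] rows 3.0
turn [0.629, 0.013, -0.222] shift [0.109, 0.235, 0.303] rows 3.5
[-0.42  0.17  2.15  0.85  0.77 -2.29] 0.0
call from 60
turn [0.09, 0.001, -0.032] shift [0.012, 0.044, 0.034] rows 0.5
turn [0.179, 0.002, -0.065] shift [0.025, 0.085, 0.07] rows 1.0
turn [0.269, 0.003, -0.097] shift [0.039, 0.124, 0.11] rows 1.5
turn [0.358, 0.003, -0.13] shift [0.054, 0.16, 0.152] rows 2.0
turn [0.448, 0.003, -0.162] shift [0.069, 0.194, 0.196] rows 2.5
turn [0.537, 0.003, -0.195] shift [0.086, 0.226, 0.243] rows 3.0
turn [0.627, 0.003, -0.228] shift [0.103, 0.255, 0.291] rows 3.5
[ 0.13  0.18  2.1  -0.2   0.58 -1.07] 0.0
```

View pics/m3.png

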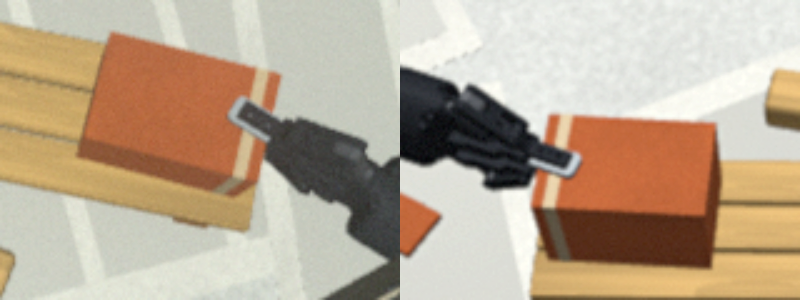

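The pot is pinched by its top wall and lifted level: about 5.6 N, outer finger at (250,115) in the left panel and (560,160) in the right. Now I'll turn it upright in the air.

>>> step_arm:
  moves:
    - [[0.091,0.003,-0.03],[0.017,0.039,0.049],-1]
    - [[0.181,0.006,-0.06],[0.035,0.076,0.098],-1]
    - [[0.271,0.008,-0.09],[0.053,0.11,0.148],-1]
    - [[0.362,0.011,-0.12],[0.072,0.141,0.2],-1]
    - [[0.452,0.014,-0.151],[0.09,0.168,0.251],-1]
    - [[0.542,0.017,-0.181],[0.109,0.193,0.303],-1]
    - [[0.632,0.019,-0.212],[0.129,0.214,0.356],-1]
    - [[0.632,0.019,-0.212],[0.129,0.214,0.356],-1]

```text
clock: 8.65
eef_pos: [505.5, -113.9, 184.3]
tcp_rot: [2.074, 0.154, 2.617]
contact_force: [0.1, 0.1, -6.4]
opening: 0.07
grasp_force: 89.0
```

>>> step_arm:
  moves:
    - [[0.09,0.002,-0.031],[0.014,0.043,0.038],-1]
    - [[0.18,0.005,-0.063],[0.028,0.083,0.078],-1]
    - [[0.27,0.007,-0.094],[0.043,0.12,0.119],-1]
    - [[0.36,0.009,-0.126],[0.058,0.154,0.163],-1]
    - [[0.449,0.01,-0.158],[0.075,0.184,0.208],-1]
    - [[0.539,0.012,-0.19],[0.092,0.211,0.255],-1]
    - [[0.629,0.013,-0.222],[0.109,0.235,0.303],-1]
    - [[0.629,0.013,-0.222],[0.109,0.235,0.303],-1]

```text
clock: 9.45
eef_pos: [522.8, -36.0, 191.1]
tcp_rot: [2.595, 0.267, 2.747]
contact_force: [-0.2, 1.0, -5.6]
opening: 0.069
grasp_force: 88.7
```

>>> step_arm:
  moves:
    - [[0.09,0.001,-0.032],[0.012,0.044,0.034],-1]
    - [[0.179,0.002,-0.065],[0.025,0.085,0.07],-1]
    - [[0.269,0.003,-0.097],[0.039,0.124,0.11],-1]
    - [[0.358,0.003,-0.13],[0.054,0.16,0.152],-1]
    - [[0.448,0.003,-0.162],[0.069,0.194,0.196],-1]
    - [[0.537,0.003,-0.195],[0.086,0.226,0.243],-1]
    - [[0.627,0.003,-0.228],[0.103,0.255,0.291],-1]
    - [[0.627,0.003,-0.228],[0.103,0.255,0.291],-1]

```text
clock: 10.25
eef_pos: [538.0, 35.5, 160.9]
tcp_rot: [-3.139, 0.308, 2.924]
contact_force: [0.2, 0.3, -5.7]
opening: 0.066
grasp_force: 88.9
```

```bash
python3 -c "
from h import *
import cv2
s=samp();print(s['clock'],s['qpos'].round(3),s['eef_pos'].round(1),s['tcp_rot'].round(3),s['contact_force'].round(1),s['wrist_torque'].round(2),s['opening'],s['grasp_force'])
b=imaging.grab_frame('scene')[150:300,200:400,::-1];a=imaging.grab_frame('top')[150:300,250:450,::-1]
cv2.imwrite('pics/m4.png',cv2.convertScaleAbs(np.hstack([cv2.resize(a,(400,300)),cv2.resize(b,(400,300))]),alpha=1.5))
"
```

```text
10.25 [ 0.131  0.182  2.095 -0.194  0.584 -1.075] [538.   35.5 160.9] [-3.139  0.308  2.924] [ 0.2  0.3 -5.7] [ 0.34  0.4  -0.01] 0.06576399604090227 88.92274260520935
```

View pics/m4.png

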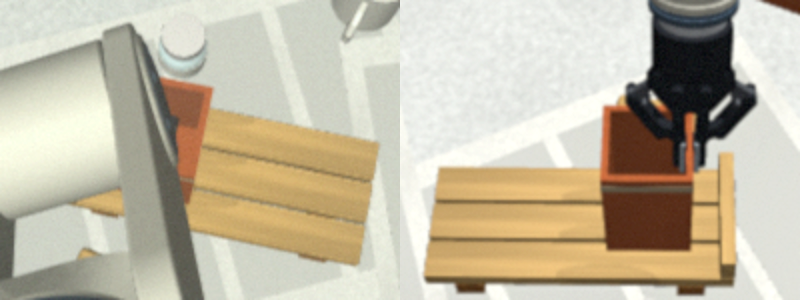

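The pot is upright, mouth up, held just above the board near the stop. In the scene panel its rim is at (605-693,105-180) and its foot near row 250. Next I'll check its tilt and work out the descent.

```bash
python3 -c "
from h import *
s=telemetry.sense();Rn=R.from_euler('xyz',s['tcp_rot']);R0=R.from_euler('xyz',[1.572,-.004,2.559])
v=np.array([-np.sin(1.303),np.cos(1.303),0]);D=R.from_euler('z',YB-1.303)*R.from_rotvec(v*np.pi/2)
rv=(D*R0*Rn.inv()).as_rotvec();print('corr deg world',np.degrees(rv).round(2))
print('down 10mm shift',(Rn.inv().apply([0,0,-10])/200).round(4),'UB 10mm',(Rn.inv().apply(UB*10)/200).round(4))
print('corr turn',(np.degrees(Rn.inv().apply(rv))/45).round(3))
"
```

```text
corr deg world [-0.11 -0.34  0.  ]
down 10mm shift [ 0.0152 -0.      0.0476] UB 10mm [ 0.0002  0.05   -0.    ]
corr turn [ 0.001 -0.008 -0.   ]
```

>>> step_arm:
  moves:
    - [[0,-0.008,0],[0.004,0,0.012],-1]
    - [[0,-0.008,0],[0.0075,0,0.024],-1]
    - [[0,-0.008,0],[0.0113,0,0.0355],-1]
    - [[0,-0.008,0],[0.015,0,0.0476],-1]
    - [[0,-0.008,0],[0.015,0,0.0476],-1]

```text
clock: 10.85
eef_pos: [539.5, 34.5, 153.1]
tcp_rot: [3.141, 0.321, 2.922]
contact_force: [0.0, -0.2, -6.2]
opening: 0.07
grasp_force: 88.7
```

>>> step_arm:
  moves:
    - [[0,0,0],[0.0015,0,0.0048],-1]
    - [[0,0,0],[0.003,0,0.0095],-1]
    - [[0,0,0],[0.003,0,0.0095],-1]

```text
clock: 11.15
eef_pos: [539.8, 34.9, 151.5]
tcp_rot: [3.141, 0.321, 2.922]
contact_force: [-0.0, 0.0, -5.0]
opening: 0.066
grasp_force: 88.8
```

>>> step_arm:
  moves:
    - [[0,0,0],[0.0015,0,0.0048],-1]
    - [[0,0,0],[0.003,0,0.0095],-1]
    - [[0,0,0],[0.003,0,0.0095],-1]

```text
clock: 11.45
eef_pos: [539.8, 34.9, 149.4]
tcp_rot: [3.141, 0.321, 2.922]
contact_force: [-0.1, 0.6, -5.8]
opening: 0.071
grasp_force: 88.8
```

>>> step_arm:
  moves:
    - [[0,0,0],[0.0015,0,0.0048],-1]
    - [[0,0,0],[0.0015,0,0.0048],-1]

```text
clock: 11.65
eef_pos: [540.1, 34.9, 148.6]
tcp_rot: [3.14, 0.322, 2.922]
contact_force: [-0.6, 0.3, -4.8]
opening: 0.068
grasp_force: 89.1
```

>>> step_arm:
  moves:
    - [[0,0,0],[0.0015,0,0.0048],-1]
    - [[0,0,0],[0.0015,0,0.0048],-1]

```text
clock: 11.85
eef_pos: [540.7, 35.1, 148.2]
tcp_rot: [3.14, 0.323, 2.922]
contact_force: [0.4, 3.2, 1.1]
opening: 0.068
grasp_force: 90.0
```

>>> step_arm:
  moves:
    - [[0,0,0],[0.001,0,0.003],-1]
    - [[0,0,0],[0.001,0,0.003],-1]
    - [[0,0,0],[0.001,0,0.003],-1]
  squeeze: 20

```text
clock: 12.15
eef_pos: [541.0, 35.2, 148.0]
tcp_rot: [3.139, 0.324, 2.922]
contact_force: [-0.7, 3.7, 6.6]
opening: 0.069
grasp_force: 90.9
```

```bash
python3 -c "
from h import *
s=telemetry.sense();print(s['contact_force'].round(1),s['wrist_torque'].round(2),s['opening'],s['grasp_force'],s['clock'])
print('tcp in board',(s['eef_pos']-BO)@UB,(s['eef_pos']-BO)@VB)"
```

```text
[-0.7  3.7  6.6] [ 0.57  0.67 -0.02] 0.06871296304101643 90.92493295669556 12.15
tcp in board 115.78944069709003 -10.1560810153529
```

>>> step_arm:
  moves:
    - [[0,0,0],[0,0,0],-0.83]
    - [[0,0,0],[0,0,0],-0.8]
    - [[0,0,0],[0,0,0],-0.76]
    - [[0,0,0],[0,0,0],-0.72]
    - [[0,0,0],[0,0,0],-0.68]
    - [[0,0,0],[0,0,0],-0.64]

```text
clock: 12.75
eef_pos: [539.8, 34.7, 146.8]
tcp_rot: [3.141, 0.321, 2.922]
contact_force: [-0.0, 0.4, 0.5]
opening: 0.183
grasp_force: 0.0
```

```bash
python3 -c "
from h import *
import cv2
s=telemetry.sense();print(s['contact_force'].round(1),s['wrist_torque'].round(2),s['opening'],s['grasp_force'],s['clock'],s['eef_pos'])
b=imaging.grab_frame('scene')[150:300,200:400,::-1]
cv2.imwrite('pics/m5.png',cv2.convertScaleAbs(cv2.resize(b,(800,600),interpolation=cv2.INTER_CUBIC),alpha=1.5))
"
```

```text
[-0.   0.4  0.5] [0.1  0.12 0.04] 0.1825793655640072 0.0 12.75 [539.82107741  34.73264816 146.76939259]
```

View pics/m5.png

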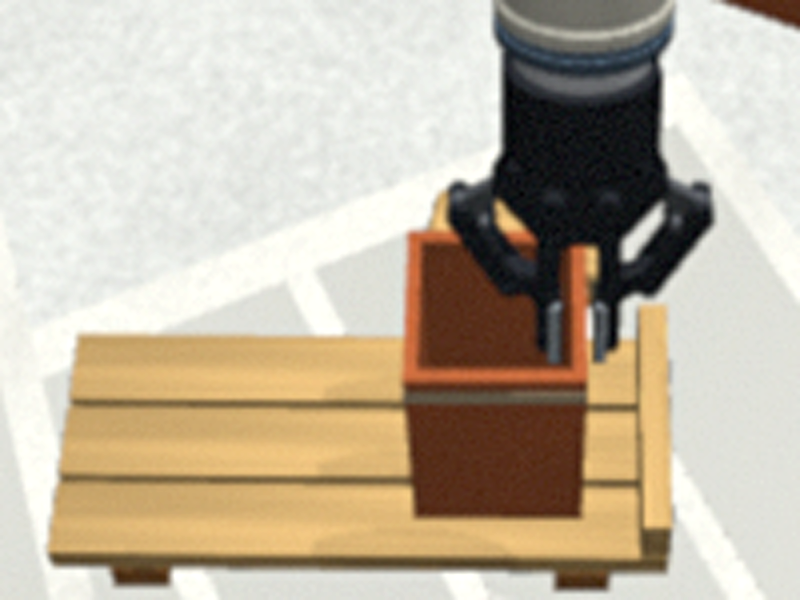

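>>> step_arm:
  moves:
    - [[0,0,0],[0,0,-0.04],-0.64]
    - [[0,0,0],[0,0,-0.1],-0.64]
    - [[0,0,0],[0,0,-0.2],-0.64]
    - [[0,0,0],[0,0,-0.35],-0.64]
    - [[0,0,0],[0,0,-0.55],-1]
    - [[0,0,0],[0,0,-0.55],-1]
    - [[0,0,0],[0,0,-0.55],-1]

```text
clock: 13.5
eef_pos: [506.3, 42.5, 253.1]
tcp_rot: [3.139, 0.324, 2.922]
contact_force: [-0.5, -0.2, -1.3]
opening: -0.003
grasp_force: 0.0
```

```bash
cat >> h.py <<'E'
def bp(X,Y,z): return BO+UB*X+VB*Y+ez*z
E
python3 -c "
from h import *
S=lambda a,b:np.array([200+a/4,150+b/4])
O=[('scene',(-45,45,180),S(408,232)),('scene',(-45,-45,180),S(404,386)),('scene',(45,-45,180),S(586,386)),('scene',(-45,-45,40),S(415,516)),('scene',(45,-45,40),S(580,516))]
p,e=fit(O,[522,-3,1.356]);d=p[:2]-BO[:2];print('pot X,Y',d@UB[:2],d@VB[:2],np.degrees(p[2]-YB),e.round(1).tolist())
g=fitlinks()[0];s=samp();q=s['qpos'];print(s['eef_pos'],s['tcp_rot'],q.round(2))
Z9=R.from_euler('z',90,degrees=True)
def T(t): return tool(t,YB)*Z9
W=[(bp(30,0,300),T(80)),(bp(-60,0,240),T(60)),(bp(-60,0,120),T(45)),(bp(-10,0,67),T(45))]
cur=(s['eef_pos'],R.from_euler('xyz',s['tcp_rot']))
for w in W:
    q,er=ik(*w,g,q);print(q.round(2),er.round(4));go([w],*cur);cur=w
"
```

```text
pot X,Y 75.88797053415756 -2.824297884708967 -0.09454020425063617 [[-0.1, -0.1], [-0.5, -0.9], [0.5, -0.8], [-0.3, 1.0], [0.4, 1.1]]
[506.32072333  42.5387277  253.09245799] [3.13915747 0.32442938 2.92201309] [ 0.16 -0.01  2.07 -0.16  0.78 -1.09]
[-0.21  0.11  1.8   0.19  1.23 -0.05] 0.0
turn [0.153, 0.497, 2.005] shift [-0.197, -0.427, -0.182] rows 10.9
[-0.58  0.27  1.84  0.51  1.28 -0.58] 0.0
turn [-0.0, 0.444, -0.0] shift [-0.495, -0.0, 0.217] rows 2.3
[-0.7   0.56  1.88  0.72  1.24 -0.92] 0.0
turn [0.0, 0.333, -0.0] shift [-0.3, -0.0, 0.52] rows 2.4
[-0.62  0.63  1.93  0.81  1.12 -0.97] 0.0
turn [0.0, 0.0, 0.0] shift [-0.011, -0.0, 0.364] rows 1.5
```

>>> step_arm:
  moves:
    - [[0,0,1],[-0.1,-0.2,-0.18],-1]
    - [[0,0,1],[-0.1,-0.2,-0.18],-1]
    - [[0,0,1],[-0.1,-0.2,-0.18],-1]
    - [[0,0,1],[-0.1,-0.2,-0.18],-1]
    - [[0,0,1],[-0.1,-0.2,-0.18],-1]
    - [[0,0,1],[-0.1,-0.2,-0.18],-1]

```text
clock: 14.1
eef_pos: [504.1, 1.4, 290.4]
tcp_rot: [2.911, 0.222, 2.105]
contact_force: [0.4, -0.2, -0.5]
opening: 0.002
grasp_force: 0.0
```

```bash
cat >> h.py <<'E'
def TT(t): return tool(t,YB)*R.from_euler('z',90,degrees=True)
E
python3 -c "
from h import *
W=[(bp(30,-2,300),TT(80)),(bp(-60,-2,240),TT(60)),(bp(-60,-2,120),TT(45)),(bp(-10,-2,67),TT(45))]
go(W[:1]);go(W[1:2],*W[0]);go(W[2:3],*W[1]);go(W[3:],*W[2])
"
```

```text
turn [0.299, 0.368, 1.011] shift [-0.24, -0.076, -0.013] rows 5.9
turn [-0.0, 0.444, -0.0] shift [-0.495, -0.0, 0.217] rows 2.3
turn [0.0, 0.333, -0.0] shift [-0.3, -0.0, 0.52] rows 2.4
turn [0.0, 0.0, 0.0] shift [-0.011, -0.0, 0.364] rows 1.5
```

>>> step_arm:
  moves:
    - [[0.299,0.368,1],[-0.24,-0.076,-0.013],-1]
    - [[0.299,0.368,1],[-0.24,-0.076,-0.013],-1]
    - [[0.299,0.368,1],[-0.24,-0.076,-0.013],-1]
    - [[0.299,0.368,1],[-0.24,-0.076,-0.013],-1]
    - [[0.299,0.368,1],[-0.24,-0.076,-0.013],-1]
    - [[0.299,0.368,1],[-0.24,-0.076,-0.013],-1]
    - [[0.299,0.368,1],[-0.24,-0.076,-0.013],-1]

```text
clock: 14.8
eef_pos: [515.7, -47.5, 299.9]
tcp_rot: [-3.141, -0.172, 1.367]
contact_force: [-0.0, -0.2, 0.1]
opening: -0.001
grasp_force: 0.0
```

>>> step_arm:
  moves:
    - [[0,0.444,0],[-0.495,0,0.217],-1]
    - [[0,0.444,0],[-0.495,0,0.217],-1]
    - [[0,0.444,0],[-0.495,0,0.217],-1]
    - [[0,0.444,0],[-0.495,0,0.217],-1]

```text
clock: 15.2
eef_pos: [495.8, -137.3, 238.3]
tcp_rot: [-3.14, -0.522, 1.367]
contact_force: [0.7, 0.3, 0.5]
opening: 0.001
grasp_force: 0.0
```

>>> step_arm:
  moves:
    - [[0,0.333,0],[-0.3,0,0.52],-1]
    - [[0,0.333,0],[-0.3,0,0.52],-1]
    - [[0,0.333,0],[-0.3,0,0.52],-1]
    - [[0,0.333,0],[-0.3,0,0.52],-1]

```text
clock: 15.6
eef_pos: [496.3, -133.6, 118.2]
tcp_rot: [-3.137, -0.783, 1.369]
contact_force: [0.1, 1.1, 1.3]
opening: -0.007
grasp_force: 0.0
```

```bash
python3 -c "
from h import *
s=samp();p=s['eef_pos'];print(s['contact_force'],s['clock'],(p-BO)@UB,(p-BO)@VB,p[2])
W=[(bp(-10,-2,67),TT(45)),(bp(5,-2,67),TT(45))]
go(W)
print('UB 10mm in TT45',(TT(45).inv().apply(UB*10)/200).round(4))
"
```

```text
[0.10980927 1.05047465 1.26602917] 15.6 -58.68793347155902 -2.3083760910128373 118.1748111070061
turn [-0.017, 0.003, 0.011] shift [-0.008, 0.003, 0.353] rows 1.4
turn [-0.017, 0.003, 0.011] shift [0.045, 0.004, 0.406] rows 1.6
UB 10mm in TT45 [0.0354 0.     0.0354]
```

>>> step_arm:
  moves:
    - [[-0.017,0.003,0.011],[-0.008,0.003,0.353],-1]
    - [[-0.017,0.003,0.011],[-0.008,0.003,0.353],-1]
    - [[-0.017,0.003,0.011],[0.045,0.004,0.406],-1]
    - [[-0.017,0.003,0.011],[0.045,0.004,0.406],-1]
    - [[-0.017,0.003,0.011],[0.045,0.004,0.406],-1]

```text
clock: 16.1
eef_pos: [513.0, -73.3, 72.5]
tcp_rot: [3.127, -0.783, 1.367]
contact_force: [0.1, -0.7, 0.4]
opening: -0.002
grasp_force: 0.0
```

>>> step_arm:
  moves:
    - [[0,0,0],[0.014,0,0.014],-1]
    - [[0,0,0],[0.028,0,0.028],-1]
    - [[0,0,0],[0.042,0,0.042],-1]
    - [[0,0,0],[0.056,0,0.056],-1]
    - [[0,0,0],[0.07,0,0.07],-1]
    - [[0,0,0],[0.084,0,0.084],-1]
    - [[0,0,0],[0.091,0,0.091],-1]

```text
clock: 16.8
eef_pos: [517.5, -48.1, 70.3]
tcp_rot: [3.132, -0.784, 1.361]
contact_force: [-1.5, -3.8, 1.0]
opening: -0.0
grasp_force: 2.0
```

>>> step_arm:
  moves:
    - [[0,0,0],[0.011,0,0.011],-1]
    - [[0,0,0],[0.022,0,0.022],-1]
    - [[0,0,0],[0.033,0,0.033],-1]
    - [[0,0,0],[0.044,0,0.044],-1]
    - [[0,0,0],[0.055,0,0.055],-1]

```text
clock: 17.3
eef_pos: [520.7, -32.7, 70.3]
tcp_rot: [3.133, -0.785, 1.361]
contact_force: [-0.3, -4.3, 1.0]
opening: 0.002
grasp_force: 1.8
```

```bash
python3 -c "
from h import *
s=samp();p=s['eef_pos'];print(s['contact_force'].round(1),s['clock'],(p-BO)@UB,(p-BO)@VB,p[2])
go([(bp(48,-2,67),TT(45))])
"
```

```text
[-0.3 -4.3  1. ] 17.3 45.158394325161716 -4.682289092607991 70.34201081358006
turn [0.007, 0.001, 0.004] shift [-0.002, -0.014, 0.022] rows 0.1
```

>>> step_arm:
  moves:
    - [[0,0,0],[0.007,0,0.007],-1]
    - [[0,0,0],[0.014,0,0.014],-1]
    - [[0,0,0],[0.021,0,0.021],-1]
    - [[0,0,0],[0.028,0,0.028],-1]

```text
clock: 17.7
eef_pos: [522.4, -25.0, 70.3]
tcp_rot: [3.133, -0.785, 1.361]
contact_force: [-0.3, -2.9, 0.5]
opening: -0.004
grasp_force: 1.8
```

>>> step_arm:
  moves:
    - [[0,0,0],[0.004,0,0.004],-1]
    - [[0,0,0],[0.007,0,0.007],-1]
    - [[0,0,0],[0.007,0,0.007],-1]

```text
clock: 18.0
eef_pos: [522.6, -23.8, 70.3]
tcp_rot: [3.132, -0.784, 1.362]
contact_force: [-3.1, -8.5, 1.7]
opening: -0.002
grasp_force: 4.5
```

>>> step_arm:
  moves:
    - [[0,0,0],[0.004,0,0.004],-1]
    - [[0,0,0],[0.007,0,0.007],-1]
    - [[0,0,0],[0.007,0,0.007],-1]

```text
clock: 18.3
eef_pos: [522.8, -23.5, 70.2]
tcp_rot: [3.13, -0.781, 1.363]
contact_force: [-12.1, -22.5, 9.2]
opening: -0.004
grasp_force: 12.3
```

The force rises with no further travel, so the pot is against the stop. I'll back off and inspect.

>>> step_arm:
  moves:
    - [[0,0,0],[-0.01,0,-0.01],-1]
    - [[0,0,0],[-0.04,0,-0.04],-1]
    - [[0,0,0],[-0.14,0,-0.14],-1]
    - [[0,0,0],[-0.2,0,-0.3],-1]
    - [[0,0,0],[-0.2,0,-0.6],-1]
    - [[0,0,0],[-0.2,0,-0.9],-1]
    - [[0,0,0],[-0.2,0,-0.9],-1]

```text
clock: 19.0
eef_pos: [489.7, -176.4, 172.2]
tcp_rot: [3.128, -0.783, 1.363]
contact_force: [0.9, -0.5, -0.9]
opening: -0.001
grasp_force: 0.0
```

```bash
python3 -c "
from h import *
import cv2
s=samp();print(s['contact_force'].round(1),s['clock'],s['eef_pos'].round(0))
b=imaging.grab_frame('scene')[180:300,205:385,::-1];a=imaging.grab_frame('top')[165:285,260:440,::-1]
cv2.imwrite('pics/m6.png',cv2.convertScaleAbs(np.vstack([cv2.resize(a,(450,300),interpolation=3),cv2.resize(b,(450,300),interpolation=3)]),alpha=1.5))
"
```

```text
[ 0.9 -0.5 -0.9] 19.0 [ 490. -176.  172.]
```

View pics/m6.png

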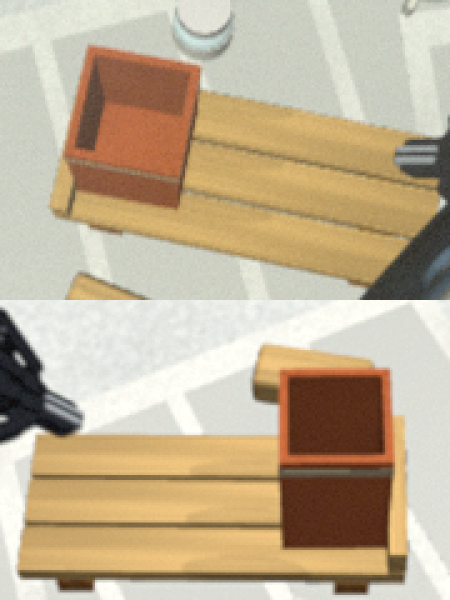

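```bash
python3 -c "
from h import *
S=lambda a,b:np.array([205+a/2.5,180+b/2.5]);T=lambda a,b:np.array([260+a/2.5,165+b/2.5])
O=[('scene',(-45,45,180),S(281,70)),('scene',(45,45,180),S(390,70)),('scene',(45,-45,180),S(393,166)),('scene',(-45,-45,180),S(278,166)),('scene',(-45,-45,40),S(283,246)),('scene',(45,-45,40),S(389,247)),
('top',(45,-45,180),T(88,45)),('top',(-45,-45,180),T(200,65)),('top',(-45,45,180),T(182,182)),('top',(45,45,180),T(65,158)),('top',(-45,45,40),T(180,207))]
p,e=fit(O,[522,-3,1.356]);d=p[:2]-BO[:2];print('pot X,Y',d@UB[:2],d@VB[:2],np.degrees(p[2]-YB),e.round(1).tolist())
"
```

```text
pot X,Y 104.06374786767785 -0.589645687047021 1.529652121320889 [[-2.2, -0.5], [-1.4, -1.5], [-0.1, -2.2], [-0.5, -1.2], [-1.0, 1.2], [-1.5, -0.1], [-1.1, -0.6], [-0.4, -0.9], [-1.2, -3.0], [-0.8, -1.4], [-0.9, 0.3]]
```

```bash
cat > edge.py <<'E'
from h import *
import cv2
def edge(im,c,L0,z,ax,n=60,half=8,ch=None):
    # L0: two board-frame points of expected edge on plane z; search across for max gradient; returns slope deg & offset in board frame
    a,b=np.array(L0[0],float),np.array(L0[1],float);t=(b-a)/np.linalg.norm(b-a);nrm=np.array([-t[1],t[0]])
    s=np.linspace(-half,half,161);pts=[]
    for f in np.linspace(.1,.9,n):
        q=a+(b-a)*f+s[:,None]*nrm
        uv=proj(c,np.array([bp(x,y,z) for x,y in q])).astype(np.float32)
        v=cv2.remap(im,uv[:,0][None],uv[:,1][None],cv2.INTER_CUBIC)[0].astype(float)
        v=cv2.GaussianBlur(v,(1,21),0)
        gsum=np.abs(np.gradient(v,axis=0)).sum(1);gsum[:3]=gsum[-3:]=0;i=gsum.argmax();pts.append([f*np.linalg.norm(b-a),s[i]])
    pts=np.array(pts);k=np.median(pts[:,1]);
    for _ in range(4):
        pf=np.polyfit(pts[:,0],pts[:,1],1);r=np.abs(np.polyval(pf,pts[:,0])-pts[:,1]);pts=pts[r<=max(.8,1.5*np.median(r))]
    return np.degrees(np.arctan(pf[0])).round(2),np.polyval(pf,np.linalg.norm(b-a)/2).round(2),len(pts),r.std().round(2)
for c in("top","scene"):
    im=np.mean([imaging.grab_frame(c).astype(np.float32) for _ in range(4)],0).astype(np.float32)
    print(c)
    print(' pot -X rim',edge(im,c,[(60,-45),(60,45)],180,0));print(' pot -Y rim',edge(im,c,[(60,-45),(150,-45)],180,0))
    print(' pot +Y rim',edge(im,c,[(60,45),(150,45)],180,0));print(' pot +X rim',edge(im,c,[(150,-45),(150,45)],180,0))
    print(' gap1',edge(im,c,[(-100,-24),(40,-24)],40,0,half=6));print(' gap2',edge(im,c,[(-100,24),(40,24)],40,0,half=6))
    print(' board -Y edge',edge(im,c,[(-100,-70),(40,-70)],40,0));print(' board +Y',edge(im,c,[(-100,70),(40,70)],40,0))
    print(' stop outer top',edge(im,c,[(166,-70),(166,-50)],75,0))
    print(' pot -X foot',edge(im,c,[(60,-45),(60,45)],40,0));print(' pot -Y foot',edge(im,c,[(60,-45),(150,-45)],40,0))
E
python3 edge.py
```

```text
top
 pot -X rim (np.float64(1.57), np.float64(4.72), 46, np.float64(0.14))
 pot -Y rim (np.float64(0.31), np.float64(-0.05), 59, np.float64(0.21))
 pot +Y rim (np.float64(0.38), np.float64(4.76), 23, np.float64(0.12))
 pot +X rim (np.float64(-0.52), np.float64(0.61), 59, np.float64(0.2))
 gap1 (np.float64(-0.87), np.float64(4.45), 41, np.float64(0.2))
 gap2 (np.float64(-1.01), np.float64(3.86), 38, np.float64(0.19))
 board -Y edge (np.float64(-0.74), np.float64(2.28), 41, np.float64(0.22))
 board +Y (np.float64(-0.7), np.float64(5.1), 60, np.float64(0.17))
 stop outer top (np.float64(1.35), np.float64(1.39), 60, np.float64(0.15))
 pot -X foot (np.float64(0.7), np.float64(1.15), 54, np.float64(0.16))
 pot -Y foot (np.float64(0.97), np.float64(4.78), 46, np.float64(0.2))
scene
 pot -X rim (np.float64(-2.07), np.float64(-4.42), 60, np.float64(1.01))
 pot -Y rim (np.float64(0.34), np.float64(-1.09), 39, np.float64(0.06))
 pot +Y rim (np.float64(-7.4), np.float64(-4.41), 18, np.float64(0.31))
 pot +X rim (np.float64(-7.28), np.float64(3.31), 22, np.float64(0.26))
 gap1 (np.float64(-0.51), np.float64(4.52), 34, np.float64(0.02))
 gap2 (np.float64(-4.66), np.float64(2.5), 21, np.float64(0.24))
 board -Y edge (np.float64(-0.07), np.float64(-6.56), 44, np.float64(0.04))
 board +Y (np.float64(-1.16), np.float64(1.38), 51, np.float64(0.18))
 stop outer top (np.float64(9.85), np.float64(-1.67), 53, np.float64(0.15))
 pot -X foot (np.float64(2.86), np.float64(1.5), 50, np.float64(0.19))
 pot -Y foot (np.float64(0.2), np.float64(-0.27), 60, np.float64(0.03))
```

```bash
python3 -c "
from h import *
W=[(bp(0,24,68),tool(45,YB-.012)*R.from_euler('z',90,degrees=True)),(bp(48,24,68),tool(45,YB-.012)*R.from_euler('z',90,degrees=True))]
go(W[:1]);go(W[1:],*W[0])
"
```

```text
turn [-0.006, -0.0, 0.015] shift [-0.011, -0.14, 0.701] rows 2.9
turn [0.0, 0.0, 0.0] shift [0.17, -0.003, 0.17] rows 1.0
```

>>> step_arm:
  moves:
    - [[-0.006,0,0.015],[-0.011,-0.14,0.35],-1]
    - [[-0.006,0,0.015],[-0.011,-0.14,0.55],-1]
    - [[-0.006,0,0.015],[-0.011,-0.14,0.7],-1]
    - [[-0.006,0,0.015],[-0.011,-0.14,0.7],-1]
    - [[-0.006,0,0.015],[-0.011,-0.14,0.7],-1]

```text
clock: 20.0
eef_pos: [483.0, -71.0, 68.2]
tcp_rot: [-3.141, -0.786, 1.344]
contact_force: [1.0, 0.1, -0.1]
opening: -0.002
grasp_force: 0.0
```

>>> step_arm:
  moves:
    - [[0,0,0],[0.05,0,0.05],-1]
    - [[0,0,0],[0.1,0,0.1],-1]
    - [[0,0,0],[0.13,0,0.13],-1]
    - [[0,0,0],[0.16,0,0.16],-1]
    - [[0,0,0],[0.17,0,0.17],-1]
    - [[0,0,0],[0.17,0,0.17],-1]

```text
clock: 20.6
eef_pos: [494.3, -24.8, 68.8]
tcp_rot: [3.139, -0.785, 1.345]
contact_force: [0.9, -1.0, -0.1]
opening: -0.006
grasp_force: 0.0
```

```bash
python3 -c "
from h import *
s=samp();p=s['eef_pos'];print(s['contact_force'].round(1),s['clock'],(p-BO)@UB,(p-BO)@VB,p[2],s['tcp_rot'])"
```

```text
[ 0.9 -1.  -0.1] 20.6 47.19895569587667 22.78568632762203 68.7898880177864 [ 3.13935152 -0.78458231  1.34540302]
```

1.4 mm steps now, watching the force.

>>> step_arm:
  moves:
    - [[0,0,0],[0.005,0,0.005],-1]
    - [[0,0,0],[0.01,0,0.01],-1]
    - [[0,0,0],[0.015,0,0.015],-1]
    - [[0,0,0],[0.015,0,0.015],-1]

```text
clock: 21.0
eef_pos: [495.2, -21.1, 68.6]
tcp_rot: [3.14, -0.785, 1.344]
contact_force: [-0.1, -0.1, -0.1]
opening: 0.007
grasp_force: 0.0
```

>>> step_arm:
  moves:
    - [[0,0,0],[0.005,0,0.005],-1]
    - [[0,0,0],[0.005,0,0.005],-1]

```text
clock: 21.2
eef_pos: [495.5, -19.7, 68.6]
tcp_rot: [3.14, -0.785, 1.344]
contact_force: [0.1, 0.4, 0.6]
opening: 0.002
grasp_force: 0.0
```

>>> step_arm:
  moves:
    - [[0,0,0],[0.005,0,0.005],-1]
    - [[0,0,0],[0.005,0,0.005],-1]

```text
clock: 21.4
eef_pos: [495.9, -18.3, 68.6]
tcp_rot: [3.14, -0.785, 1.345]
contact_force: [-0.2, -0.9, -0.1]
opening: 0.003
grasp_force: 0.3
```

>>> step_arm:
  moves:
    - [[0,0,0],[0.005,0,0.005],-1]
    - [[0,0,0],[0.005,0,0.005],-1]

```text
clock: 21.6
eef_pos: [495.8, -17.2, 68.6]
tcp_rot: [3.14, -0.784, 1.345]
contact_force: [-3.9, -3.9, 1.8]
opening: 0.002
grasp_force: 2.4
```

>>> step_arm:
  moves:
    - [[0,0,0],[0.004,0,0.004],-1]
    - [[0,0,0],[0.004,0,0.004],-1]

```text
clock: 21.8
eef_pos: [495.9, -16.8, 68.5]
tcp_rot: [3.139, -0.783, 1.346]
contact_force: [-7.9, -11.7, 6.0]
opening: -0.0
grasp_force: 6.5
```

>>> step_arm:
  moves:
    - [[0,0,0],[0.003,0,0.003],-1]
    - [[0,0,0],[0.003,0,0.003],-1]

```text
clock: 22.0
eef_pos: [496.0, -16.7, 68.4]
tcp_rot: [3.138, -0.782, 1.346]
contact_force: [-11.1, -18.7, 8.4]
opening: -0.003
grasp_force: 10.2
```

>>> step_arm:
  moves:
    - [[0,0,0],[-0.01,0,-0.01],-1]
    - [[0,0,0],[-0.04,0,-0.04],-1]
    - [[0,0,0],[-0.14,0,-0.14],-1]
    - [[0,0,0],[-0.2,0,-0.3],-1]
    - [[0,0,0],[-0.2,0,-0.6],-1]
    - [[0,0,0],[-0.2,0,-0.9],-1]
    - [[0,0,0],[-0.2,0,-0.9],-1]

```text
clock: 22.7
eef_pos: [461.9, -170.3, 170.4]
tcp_rot: [3.135, -0.782, 1.346]
contact_force: [0.6, 0.3, 0.3]
opening: -0.003
grasp_force: 0.0
```

```bash
python3 edge.py | grep -E "top|scene|rim|gap|board|foot" | sed 's/np.float64//g'; python3 -c "
from h import *
s=telemetry.sense();print(s['clock'],s['contact_force'].round(1),s['eef_pos'])
for n in('jar','scrub','mug','sherd','brush'): print(n,[m['xy'] for m in imaging.mark_of('scene',n)[:1]])"
```

```text
top
 pot -X rim ((1.16), (4.39), 43, (0.2))
 pot -Y rim ((-0.57), (-0.23), 59, (0.19))
 pot +Y rim ((-0.56), (4.44), 35, (0.11))
 pot +X rim ((-0.76), (0.48), 60, (0.15))
 gap1 ((-0.72), (4.58), 40, (0.18))
 gap2 ((-1.01), (3.84), 39, (0.2))
 board -Y edge ((-0.58), (2.43), 41, (0.24))
 board +Y ((-0.63), (5.11), 60, (0.15))
 stop outer top ((-2.19), (1.31), 60, (0.2))
 pot -X foot ((-0.54), (0.42), 58, (0.14))
 pot -Y foot ((-0.4), (4.56), 44, (0.22))
scene
 pot -X rim ((-0.62), (-1.32), 47, (0.19))
 pot -Y rim ((-0.34), (-1.26), 44, (0.06))
 pot +Y rim ((-0.99), (-4.09), 60, (0.69))
 pot +X rim ((-7.76), (3.35), 21, (0.39))
 gap1 ((-0.51), (4.52), 27, (0.02))
 gap2 ((-4.79), (2.55), 22, (0.25))
 board -Y edge ((-0.06), (-6.56), 44, (0.04))
 board +Y ((-1.19), (1.36), 49, (0.18))
 stop outer top ((9.1), (-1.63), 55, (0.16))
 pot -X foot ((3.04), (1.59), 48, (0.2))
 pot -Y foot ((-0.11), (-0.32), 60, (0.05))
23.1 [-0.  -0.2 -1. ] [ 460.91476937 -165.10950221  166.77268593]
jar []
scrub [[328.3, 215.4]]
mug [[224.1, 378.3]]
sherd [[158.1, 259.8]]
brush [[460.4, 209.4]]
```

The pot's edges are now parallel to the board's within about 0.2°, and its face is at the stop. The bystanders it found are where they were, and the arm is clear.

```bash
python3 -c "
from rig import r
print(r.sign_off())"
```

```text
the job is handed in; nothing more can be done
None
```

The pot stands mouth up on the board, with its side against the stop (parallel to within about 0.2° in the pictures) and all of its foot on the board; the job was handed in at about 23 s with the arm clear.

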